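# Feed a cell rack past the sprung gate of a weld station

### The arm

A 6-joint arm with a two-finger parallel gripper is mounted at the origin on the work surface. World frame = base frame: x ahead of the robot, y to its left, z up, the work surface at z = 0. Lengths are in m, angles in rad, forces in N, time in s.
With the tool pointing down it reaches from about 0.375 to 0.975 m from the base axis. Payload 3.8 kg.
Tool frame: the origin (TCP) lies midway between the tips of the shut fingers; the grasp point (between the pads) lies 19 mm behind it (bot.grip_point_offset is the z of the grasp point in the tool frame, in m); z points along the fingers, y is the line along which they close (so a half turn about z gives the same grasp; the last joint's range is limited). The gripper opens to 85 mm and grips with 20 to 120 N. Pads are 22 mm wide; open, the fingers measure 114 mm over their backs; the gripper's body (76 mm by 85 mm) begins 54 mm behind the grasp point. The pads swing forward as they close: fully open they stand 13 mm farther back than shut.
Start: joints at [1.164, 0.264, 1.604, -0, 1.274, -0.037], TCP at [0.244, 0.629, 0.194] pointing down, gripper open.
Joint ranges: [-2.63, 2.63], [-0.94, 2.18], [0.31, 2.57], [-1.31, 4.45], [0, 2.66], [-2.55, 2.55]. Speed limits (rad/s): [2.57, 2.57, 3.14, 3.14, 3.14, 3.14].

### API

Orientations are given as a rotation vector (axis times angle).
In Python, from workcell import sensors, optics, order, bot gives the robot as it stands.
- The arm moves only by the tool play_rows, never from a script. Its argument "commands" is a list of rows, each a list of 6 numbers: the shift along the tool's x, y, z in cm, then the turn, a rotation vector about the tool's x, y, z in rad. In form: [[dx, dy, dz, wx, wy, wz], ...]. A call has 1 to 5 rows; each row shifts and turns the commanded pose from where the row before left it, along the tool's axes as they then stand; what a row does not reach is not made up. A row lasts 1/12 s, in which the tool goes at most 41.7 mm and 7.16 degrees, less where a joint would pass 70% of its speed; a pose out of reach is approached as far as the arm can. A call with a gripper value outside its range is refused whole. "grip" is the closure, from 0 (fully open) to 1 (shut), set as the call begins (left out, the last holds). The fingers move at their own pace and stop on an object; "force" is the grip in N (left out, the last holds). Time passes only in rows, so rows that do not move let the fingers close. It gives the time, the measured TCP pose, the force, the opening and the grip force at its end, in the units of the state.
- sensors.read_state(): the state, without advancing time (a new reading comes with each control period).
- optics.read_camera(name): name is "scene" or "top"; returns the picture (420x560x3 uint8, red, green, blue); there is no depth.
- optics.camera_info(name): a dict with "mtx" (3x3 intrinsics, pixels), "k1" (the pictures are not rectified: a ray, as slopes to the right and down, at radius r is drawn at 1 + k1 r^2 times it, then the intrinsics apply), "R" (3x3) and "t" (3): a world point X has camera coordinates R X + t. Camera axes: x right, y down, z forward; pixel columns grow to the right and rows downward; lengths in m; the calibration is good to about 2 mm. A picture is of the moment at which its call begins. camera_info takes no time and is no camera call.
- order.finish_job(): hands the job in; it is judged then, once.
The state is a dict: "time": time; "q": joint angles; "joint_vel": joint speeds; "joint_torque": joint torques, N m; "tool_pos": TCP position; "tcp_rot": TCP orientation; "wrist_force": force on the tool from outside, world axes, zero at the start; "torque": the same for the moment, N m; "width": opening from 0.0 (shut) to 1.0 (fully open); "grip_force": force on a finger pad.
Only numpy, scipy, OpenCV 4.12 (cv2) and the standard library are available. Lean on these libraries where they do the work, as an engineer would, in place of code of your own. Each camera call takes 0.05 s, during which the arm holds its last target. There are 200 camera calls.

### The job

Press the yellow bar down with one fingertip to sink the red gate and, keeping it down, push the rack of blue cells along the chute past the gate with the other finger until it sits home against the end stop. Then let the bar up so that the gate shuts behind the rack. Only push: do not pinch, lift or tip the rack, do not let it press against the gate, and leave everything else where it is.

Things in the scene. Friction and masses are not known exactly. Their poses are not given: they have to be found in the camera images.
- chute: Fixed chute, low green walls, white floor, on an aluminium base plate (12 mm thick). Origin: on the table under the floor's centre line, at the gate. x points downstream (the rack's travel), y to the yellow bar, z up. Floor top: 60 mm above the origin, x = -195 to +125, y = -38 to +38 mm (76 wide). Walls 6 mm thick, 12 mm above the floor on the bar's side, 20 mm on the other.
- end_stop (a point): Middle of the green end stop's face, at the downstream end of the chute: chute x = +112 mm, 15 mm above the floor. The stop is 10 mm thick and stands 35 mm above the floor.
- rack: The rack: green tray with five blue cells with copper tabs, 90 mm long (its x, points downstream), 70 mm wide, 44 mm high; the flat-sided green tray is its lowest 30 mm and is what to push on. 0.3 to 0.6 kg, loose on the chute's floor upstream of the gate. Origin: centre of its underside.
- rack_tail (a point): Middle of the rack's upstream (tail) face, 15 mm above the chute's floor.
- gate (a joint): Gate angle (rad): 0 shut, 0.44 lower stop. Red arm, 10 mm thick along x, crossing the chute at chute x = 0, 24 mm above the floor at its high end (bar side). It hinges about a line along the chute; pressing the yellow bar down sinks it into the floor: wholly below it from 0.28 on. A spring (1.5 to 4 N at the bar) shuts it as soon as the bar is let go.
- gate_bar (a point): Middle of the yellow bar's top, where the gate joins it (chute x = 0). Bar fixed to the gate, outside the wall, flat, 36 mm wide, along the chute from x = -180 to +45 mm; sinks evenly over its length. Gate shut: this point is 58 mm above the chute's floor at chute y = +71 mm; gate at 0.28: 20 mm above, y = +84; at 0.34: 12 mm above, y = +85.
- busbars: Bystander, leave alone: stack of copper busbar tabs, 46 x 32 x 15 mm, on the chute's base plate. Origin: centre of its underside.
- cell: Bystander, leave alone: upright blue battery cell, 40 x 24 x 52 mm, on the chute's base plate. Origin: centre of its underside.
- gauge: Bystander, leave alone: steel gauge block, 50 x 30 x 16 mm, on the chute's base plate. Origin: centre of its underside.
- tape: Bystander, leave alone: roll of yellow tape lying flat, 90 mm across, 24 mm high. Origin: centre of its underside.
- driver: Bystander, leave alone: screwdriver lying on the table, about 170 mm long. Origin: middle of its handle-to-tip length, underside.
- mouse: Bystander, leave alone: black round computer mouse, 62 mm across, 34 mm high. Origin: centre of its underside.
- tabtray: Bystander, leave alone: blue open tray of copper pieces, 110 x 80 x 30 mm. Origin: centre of its underside.

How it is judged:
On the way, in this order (a step that is already met when the one before it is completed fails the run):
1. A finger presses the bar down and the gate is below the floor, with the rack still upstream of it (value of joint gate above 0.27 rad and contact force between the fingers and gate above 0.3 N and x of rack in the frame of chute below -0.045 m), for 0.1 s.
2. The rack's tail has passed the gate while a finger still holds the bar down (value of joint gate above 0.27 rad and contact force between the fingers and gate above 0.3 N and x of rack in the frame of chute above 0.052 m), for 0.05 s.
At the end, for the whole second after the job is handed in: The rack rests flat in the chute downstream of the gate, within 6 mm of the end stop (rack origin beyond chute x = 61 mm; touching the stop it is at 67), at rest, and the gate has shut behind it (below 0.04 rad) (x of rack in the frame of chute above 0.061 m and z of rack in the frame of chute below 0.064 m and angle between the x axis of rack and the x axis of chute, either way round below 0.12 rad and linear speed of rack below 0.01 m/s and value of joint gate below 0.04 rad).
It fails at once if the rack is lifted more than 8 mm off the chute's floor (z of rack in the frame of chute above 0.068 m).
It fails at once if the rack is tipped by more than 0.12 rad (angle between rack's own z axis and vertical above 0.12 rad).
It fails at once if rack and gate press on each other with more than 2 N (contact force between rack and gate above 2 N).
It fails at once if a bystander is moved by more than 20 mm (distance of any of busbars, cell, gauge, tape, driver, mouse, tabtray from where it was at the start of the episode above 0.02 m).
It also fails if it takes over 32 s, if anything falls off the work surface, if the arm or the gripper's body presses on something with over 40 N, if the wrist force passes 120 N, or if a joint passes its speed limit or range.

## Working session

There is one attempt and no reset: what is moved stays moved. The work goes in short steps, Python scripts to look and compute and a tool call to move; the robot and the scene stay as the last step left them, time stands still between calls to the robot, and variables do not carry over. Pictures are saved under pics/ and viewed, at most 10 in all, crops included, and the job is handed in when it is done.

Besides the shell and the picture viewer there is one more tool, called after ">>>" in YAML: its name, and indented under it one key for each argument. play_rows: Moves the arm, as the interface text tells. Its arguments: {"type":"object","properties":{"commands":{"type":"array","items":{"type":"array","items":{"type":"number"}}},"grip":{"type":"number"},"force":{"type":"number"}},"required":["commands"]}

```bash
mkdir -p pics; python3 - <<'E'
from workcell import sensors, optics, bot
import cv2
for n in("scene","top"):
    im=optics.read_camera(n); cv2.imwrite(f"pics/{n}0.png",cv2.resize(im[:,:,::-1],(800,600),interpolation=cv2.INTER_CUBIC)); cv2.imwrite(f"{n}_raw.png",im[:,:,::-1])
    i=optics.camera_info(n); print(n,i)
s=sensors.read_state(); print(s); print(bot.grip_point_offset)
E
```

```text
scene {'mtx': array([[486.62583455,   0.        , 278.34604575],
       [  0.        , 486.62583455, 212.40493513],
       [  0.        ,   0.        ,   1.        ]]), 'k1': 0.03666288131490642, 'R': array([[-8.27262020e-01,  5.61815824e-01,  7.27773218e-04],
       [ 4.57607377e-01,  6.74567652e-01, -5.79270206e-01],
       [-3.25934100e-01, -4.78875207e-01, -8.15135264e-01]]), 't': array([ 0.44583637, -0.14691523,  1.54334938])}
top {'mtx': array([[419.6688089 ,   0.        , 279.6556387 ],
       [  0.        , 419.6688089 , 210.09857451],
       [  0.        ,   0.        ,   1.        ]]), 'k1': -0.09978676702047712, 'R': array([[ 1.29895603e-03, -9.99988708e-01, -4.57117361e-03],
       [-9.81994888e-01, -4.12045961e-04, -1.88907039e-01],
       [ 1.88903023e-01,  4.73425105e-03, -9.81984335e-01]]), 't': array([-0.05355989,  0.50869813,  1.38256845])}
{'time': 0.1, 'q': array([ 1.16408750e+00,  2.64723616e-01,  1.60524133e+00,  8.09004352e-06,
        1.27369762e+00, -3.68816561e-02]), 'joint_vel': array([-8.35290323e-05, -1.51296766e-03, -3.90311008e-03,  1.80820676e-03,
       -2.98728006e-03,  1.19024937e-03]), 'joint_torque': array([-2.13874928e-04, -5.16705823e+01, -3.68591380e+01, -1.19220799e-04,
        6.30891402e-03, -1.95346877e-05]), 'tool_pos': array([0.24367671, 0.6286893 , 0.19255363]), 'tcp_rot': array([-0.57753649, -3.08757798,  0.00316862]), 'wrist_force': array([ 0.43023735, -0.05792529, -0.102934  ]), 'torque': array([-0.01073045, -0.031806  , -0.0372149 ]), 'grip_force': 0.0, 'width': 0.9973325516570454}
-0.0187
```

View pics/scene0.png

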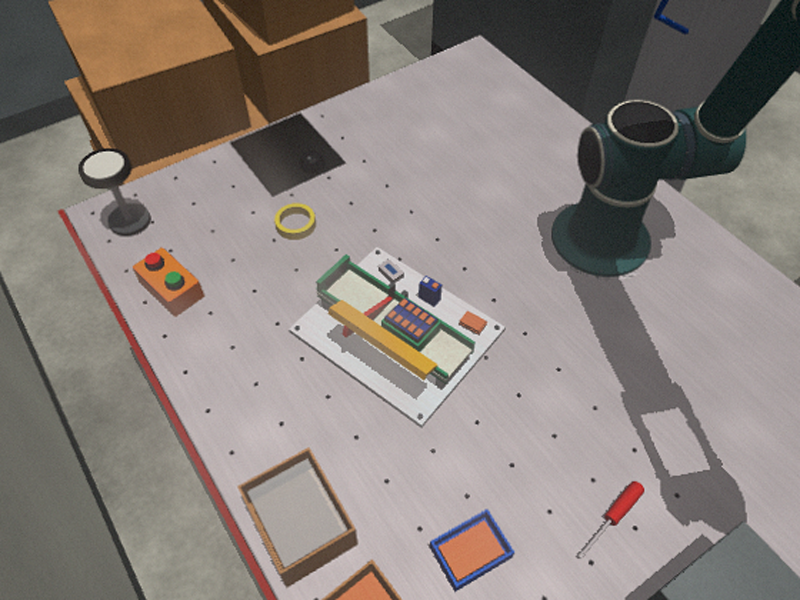

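View pics/top0.png

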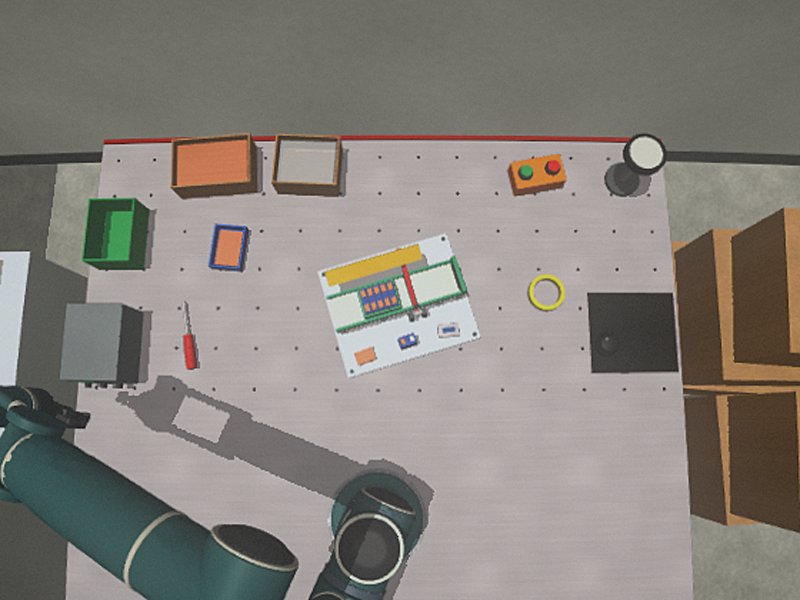

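```bash
python3 - <<'E'
import cv2
a=cv2.imread("top_raw.png")[160:260,218:343]; cv2.imwrite("pics/topc.png",cv2.resize(a,None,fx=6,fy=6,interpolation=cv2.INTER_CUBIC))
a=cv2.imread("scene_raw.png")[170:300,200:356]; cv2.imwrite("pics/scenec.png",cv2.resize(a,None,fx=4.5,fy=4.5,interpolation=cv2.INTER_CUBIC))
E
```

```text
(no output)
```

View pics/topc.png

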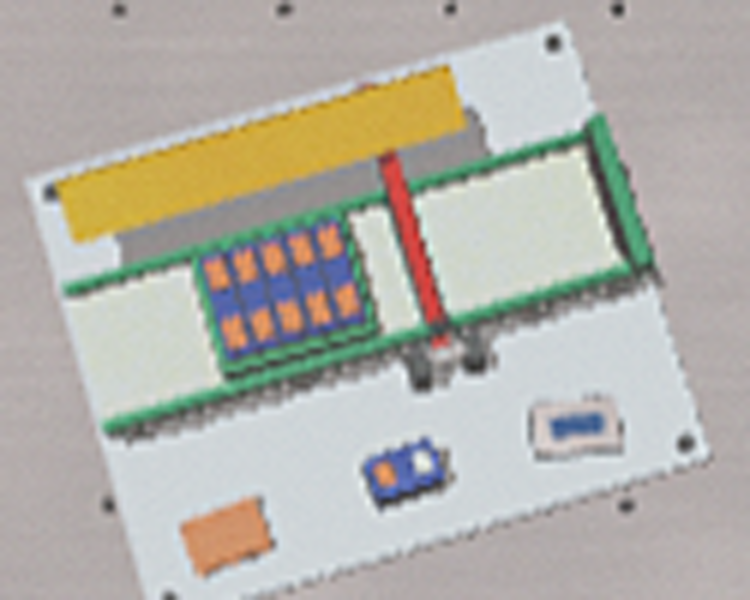

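View pics/scenec.png

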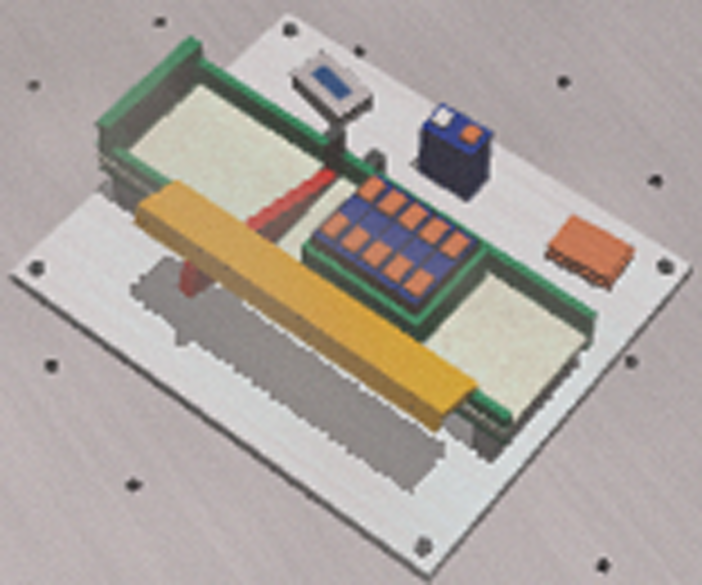

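The pictures show the chute, about 75° clockwise from world x, with the gate shut. The rack is just upstream of the gate, with its tail at about crop columns 195–228. Next I fit the chute and rack poses from corners read off both crops.

```bash
cat > h.py <<'E'
import numpy as np
from scipy.optimize import least_squares
from workcell import optics
C={n:optics.camera_info(n) for n in("top","scene")}
def proj(n,X):
    c=C[n]; p=np.atleast_2d(X)@c["R"].T+c["t"]; s=p[:,:2]/p[:,2:]
    s=s*(1+c["k1"]*(s**2).sum(1,keepdims=True)); return s@c["mtx"][:2,:2].T+c["mtx"][:2,2]
def crop(n,u):
    k,o=(6,(218,160)) if n=="top" else (4.5,(200,170))
    return (np.array(u)+.5)/k-.5+o
def tf(p,X):
    c,s=np.cos(p[2]),np.sin(p[2]); X=np.array(X,float)/1000
    return np.c_[p[0]+c*X[:,0]-s*X[:,1],p[1]+s*X[:,0]+c*X[:,1],X[:,2]]
def fit(obs,p0):
    f=lambda p:np.concatenate([(proj(n,tf(p,[X]))-crop(n,u))[0] for n,X,u in obs])
    r=least_squares(f,p0,loss="soft_l1"); return r.x,f(r.x).reshape(-1,2)
E
python3 - <<'E'
from h import *
ch=[("top",(-180,89,118),(55,183)),("top",(-180,53,118),(75,243)),("top",(45,89,118),(450,66)),("top",(45,53,118),(467,128)),
("top",(-195,-44,80),(105,430)),("top",(-195,44,72),(65,293)),("top",(122,44,95),(603,115)),("top",(122,-44,95),(655,262)),
("scene",(-180,89,118),(436,415)),("scene",(-180,53,118),(475,382)),("scene",(45,89,118),(137,207)),("scene",(45,53,118),(178,182)),
("scene",(122,44,95),(98,123)),("scene",(122,-44,95),(192,38)),("scene",(-195,-44,80),(595,316))]
p,r=fit(ch,[.55,-.05,-1.3]); print(p.round(4)); 
for o,e in zip(ch,r): print(o[0],o[1],e.round(1))
rk=[("top",(-45,35,90),(195,262)),("top",(-45,-35,90),(226,370)),("top",(45,35,90),(350,213)),("top",(45,-35,90),(378,328)),
("scene",(45,35,90),(305,245)),("scene",(-45,-35,90),(485,242)),("scene",(-45,35,90),(418,312))]
q,r=fit(rk,p); print(q.round(4),r.round(1).tolist())
c,s=np.cos(p[2]),np.sin(p[2]); d=(q-p)[:2]; print("rack in chute",c*d[0]+s*d[1],-s*d[0]+c*d[1],q[2]-p[2])
E
```

```text
[ 0.5307 -0.0778 -1.2782]
top (-180, 89, 118) [-0.  -0.6]
top (-180, 53, 118) [-0.5 -0.3]
top (45, 89, 118) [-0.2 -0.2]
top (45, 53, 118) [ 0.1 -0.4]
top (-195, -44, 80) [-0.7 -0.3]
top (-195, 44, 72) [-0.7 -2. ]
top (122, 44, 95) [-0.  -0.4]
top (122, -44, 95) [-0.6 -0.3]
scene (-180, 89, 118) [0.8 0.6]
scene (-180, 53, 118) [ 0.9 -1.8]
scene (45, 89, 118) [-0.  -0.1]
scene (45, 53, 118) [-0.1 -3. ]
scene (122, 44, 95) [-0.3 -1.2]
scene (122, -44, 95) [-0.2 -1.3]
scene (-195, -44, 80) [ 0.2 -1.2]
[ 0.5061 -0.0062 -1.2707] [[-0.6, -0.7], [0.2, 1.2], [-0.6, -0.3], [1.0, 0.2], [-1.4, -1.3], [1.0, -0.2], [-0.0, 1.5]]
rack in chute -0.07557721826317972 -0.0029265426298393307 0.007497068700424325
```

>>> play_rows:
  commands:
    - [-2.3,-2.05,0,0,0,0]
    - [-2.3,-2.05,0,0,0,0]
    - [-2.3,-2.05,0,0,0,0]
    - [-2.3,-2.05,0,0,0,0]
    - [-2.3,-2.05,0,0,0,0]
  grip: 0.15

```text
time: 0.52
tool_pos: [0.3142, 0.4906, 0.1931]
tcp_rot: [-0.577, -3.088, 0.002]
wrist_force: [0.2, 0.3, 0.2]
width: 0.854
grip_force: 0.0
```

>>> play_rows:
  commands:
    - [-2.3,-2.05,0,0,0,0]
    - [-2.3,-2.05,0,0,0,0]
    - [-2.3,-2.05,0,0,0,0]
    - [-2.3,-2.05,0,0,0,0]
    - [-2.3,-2.05,0,0,0,0]

```text
time: 0.93
tool_pos: [0.3844, 0.3535, 0.1933]
tcp_rot: [-0.577, -3.088, 0.001]
wrist_force: [0.4, -0.8, 0.6]
width: 0.846
grip_force: 0.0
```

>>> play_rows:
  commands:
    - [-2.3,-2.05,0,0,0,0]
    - [-2.3,-2.05,0,0,0,0]
    - [-2.3,-2.05,0,0,0,0]
    - [-2.3,-2.05,0,0,0,0]
    - [-2.3,-2.05,0,0,0,0]

```text
time: 1.35
tool_pos: [0.4546, 0.2164, 0.1934]
tcp_rot: [-0.577, -3.088, 0.001]
wrist_force: [1.1, 0.1, 0.1]
width: 0.85
grip_force: 0.0
```

>>> play_rows:
  commands:
    - [-2.3,-2.05,0,0,0,0]
    - [-2.3,-2.05,0,0,0,0]
    - [-2.3,-2.05,0,0,0,0]
    - [-2.3,-2.05,0,0,0,0]
    - [-2.3,-2.05,0,0,0,0]

```text
time: 1.77
tool_pos: [0.5247, 0.0793, 0.1933]
tcp_rot: [-0.578, -3.087, 0.0]
wrist_force: [0.7, 0.5, 0.3]
width: 0.852
grip_force: 0.0
```

>>> play_rows:
  commands:
    - [0,0,0,0,0,0.1]
    - [0,0,0,0,0,0.1]
    - [0,0,0,0,0,0.1]
    - [0,0,0,0,0,0.1]
    - [0,0,0,0,0,0.1]

```text
time: 2.18
tool_pos: [0.5242, 0.0805, 0.1932]
tcp_rot: [-1.331, -2.845, 0.001]
wrist_force: [-0.1, -0.3, -0.1]
width: 0.851
grip_force: 0.0
```

>>> play_rows:
  commands:
    - [0,0,0,0,0,0.1]
    - [0,0,0,0,0,0.1]
    - [0,0,0,0,0,0.1]
    - [0,0,0,0,0,0.1]
    - [0,0,0,0,0,0]

```text
time: 2.6
tool_pos: [0.5242, 0.0807, 0.1932]
tcp_rot: [-1.866, -2.527, 0.001]
wrist_force: [-0.3, 0.4, -0.7]
width: 0.848
grip_force: 0.0
```

```bash
cat > st.py <<'E'
from h import *
from workcell import sensors
from scipy.spatial.transform import Rotation as Ro
P=np.array([.5307,-.0778,-1.2782])
def st():
    s=sensors.read_state(); c,n=np.cos(P[2]),np.sin(P[2]); d=s["tool_pos"]-[P[0],P[1],.06]
    M=Ro.from_rotvec(s["tcp_rot"]).as_matrix()
    print("t",round(s["time"],2),"TCP in chute (z above floor) mm",(np.array([c*d[0]+n*d[1],-n*d[0]+c*d[1],d[2]])*1e3).round(1),
     "tooly err",round(np.arctan2(M[1,1],M[0,1])-(P[2]+np.pi/2),4),"tool x dir in chute",(np.array([[c,n,0],[-n,c,0],[0,0,1]])@M[:,0]).round(2),"z",M[:,2].round(3),"w",s["width"]*85,"F",s["wrist_force"].round(2))
E
python3 - <<'E'
from st import *
import cv2
st(); im=optics.read_camera("top"); cv2.imwrite("pics/top1.png",cv2.resize(im[130:280,180:360,::-1],None,fx=4,fy=4,interpolation=cv2.INTER_CUBIC))
E
```

```text
t 2.6 TCP in chute (z above floor) mm [-153.7   39.5  133.2] tooly err 0.006 tool x dir in chute [-1.   -0.01  0.  ] z [-0.001 -0.    -1.   ] w 72.08384684555284 F [-0.28  0.36 -0.65]
```

View pics/top1.png

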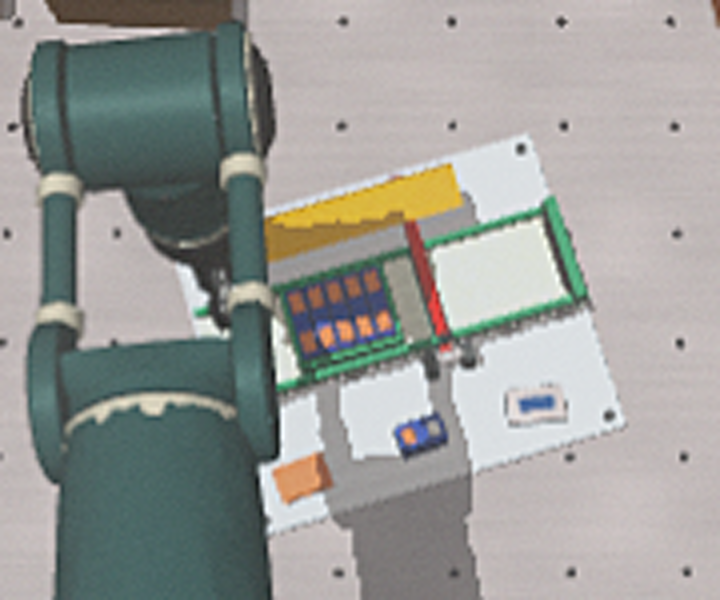

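The arm is at the tail end of the chute, and the rack (crop 285–400, 265–370) hasn't moved. I'll trim y and start the descent.

>>> play_rows:
  commands:
    - [0,0.35,2,0,0,0]
    - [0,0,2,0,0,0]
    - [0,0,2,0,0,0]
    - [0,0,1,0,0,0]
    - [0,0,0,0,0,0]

```text
time: 3.07
tool_pos: [0.5253, 0.0816, 0.1206]
tcp_rot: [-1.858, -2.527, 0.007]
wrist_force: [-0.9, 0.0, -0.1]
width: 0.85
grip_force: 0.0
```

>>> play_rows:
  commands:
    - [0,0,0.5,0,0,0]
    - [0,0,0.5,0,0,0]
    - [0,0,0.5,0,0,0]
    - [0,0,0.5,0,0,0]
    - [0,0,0,0,0,0]

```text
time: 3.48
tool_pos: [0.5275, 0.0818, 0.103]
tcp_rot: [-1.863, -2.529, 0.001]
wrist_force: [-0.6, 0.3, -0.6]
width: 0.852
grip_force: 0.0
```

```bash
python3 - <<'E'
from st import *
import cv2
st(); im=optics.read_camera("scene"); cv2.imwrite("pics/s1.png",cv2.resize(im[140:290,200:360,::-1],None,fx=4,fy=4,interpolation=cv2.INTER_CUBIC))
E
```

```text
t 3.48 TCP in chute (z above floor) mm [-153.7   43.    43. ] tooly err 0.0086 tool x dir in chute [-1.   -0.01  0.  ] z [-0.001 -0.    -1.   ] w 72.45961667113546 F [-0.58  0.34 -0.62]
```

View pics/s1.png

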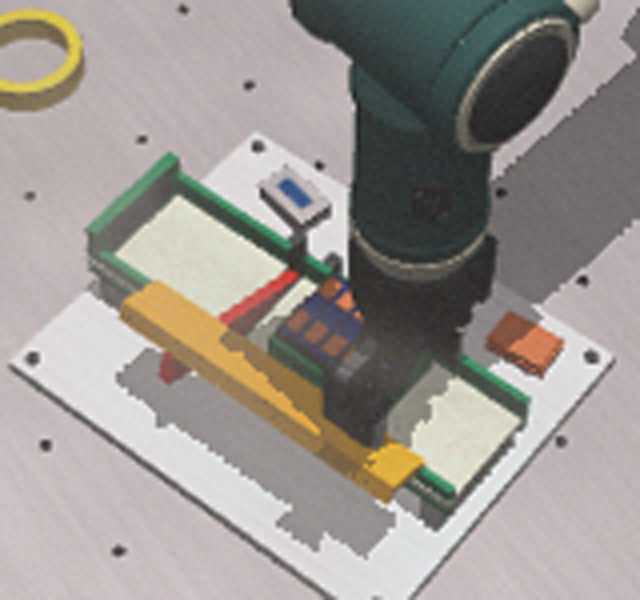

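The finger is right over the bar near crop (370,445), clear of the rack. Pressing down.

>>> play_rows:
  commands:
    - [0,0,0.5,0,0,0]
    - [0,0,0.5,0,0,0]
    - [0,0,0.5,0,0,0]
    - [0,0,0.5,0,0,0]
    - [0,0,0,0,0,0]

```text
time: 3.95
tool_pos: [0.5268, 0.0817, 0.0822]
tcp_rot: [-1.862, -2.528, 0.003]
wrist_force: [-0.3, 0.1, 0.1]
width: 0.853
grip_force: 0.0
```

>>> play_rows:
  commands:
    - [0,0,0.5,0,0,0]
    - [0,0,0.5,0,0,0]
    - [0,0,0.5,0,0,0]
    - [0,0,0.3,0,0,0]
    - [0,0,0,0,0,0]

```text
time: 4.37
tool_pos: [0.5279, 0.0818, 0.0652]
tcp_rot: [-1.863, -2.529, 0.001]
wrist_force: [0.2, 0.2, 1.6]
width: 0.853
grip_force: 0.8
```

```bash
python3 - <<'E'
from st import *
import cv2
st(); im=optics.read_camera("scene"); cv2.imwrite("pics/s2.png",cv2.resize(im[160:290,200:360,::-1],None,fx=4.6,fy=4.6,interpolation=cv2.INTER_CUBIC))
for g,y,z in((0.28,84,80),(0.34,85,72)):
  for x in(-180,45): print(g,x,[((proj("scene",tf(P,[(x,y+k,z)]))[0]-[200,160]+.5)*4.6).round() for k in(-18,0,18)])
E
```

```text
t 4.37 TCP in chute (z above floor) mm [-153.7   43.3    5.2] tooly err 0.0084 tool x dir in chute [-1.   -0.01  0.  ] z [-0.001 -0.    -1.   ] w 72.48203592736378 F [0.19 0.2  1.64]
0.28 -180 [array([473., 479.]), array([453., 501.]), array([433., 524.])]
0.28 45 [array([172., 270.]), array([151., 289.]), array([131., 309.])]
0.34 -180 [array([471., 488.]), array([452., 510.]), array([432., 532.])]
0.34 45 [array([172., 279.]), array([151., 298.]), array([131., 318.])]
```

View pics/s2.png

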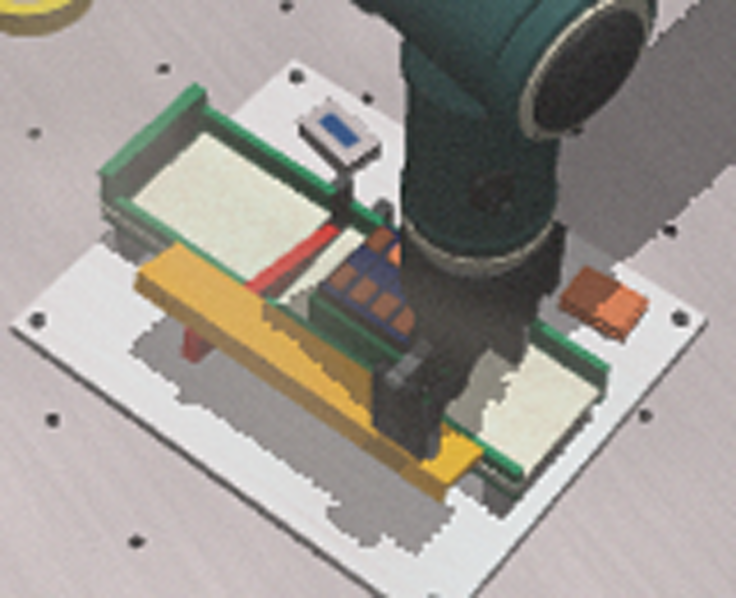

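```bash
python3 - <<'E'
from st import *
pr=lambda X:((proj("scene",tf(P,[X]))[0]-[200,160]+.5)*4.6).round()
for z in(5,15,30,45,55): print(z,[pr((x,y,60+z)) for x,y in((-165,93),(-142,93),(-142,79))])
for z in (118,110,100):print(z,pr((-180,89,z)),pr((-180,53,z)),pr((45,89,z)))
E
```

```text
5 [array([421., 511.]), array([389., 488.]), array([404., 471.])]
15 [array([422., 502.]), array([389., 479.]), array([405., 462.])]
30 [array([422., 489.]), array([389., 466.]), array([405., 449.])]
45 [array([423., 475.]), array([390., 452.]), array([406., 435.])]
55 [array([423., 466.]), array([390., 443.]), array([406., 426.])]
118 [450. 474.] [490. 429.] [140. 258.]
110 [449. 481.] [489. 436.] [142. 266.]
100 [449. 490.] [489. 445.] [143. 276.]
```

```bash
python3 - <<'E'
from st import *
import cv2
k=9
a=optics.read_camera("scene")[205:270,262:332,::-1]; a=cv2.resize(a,None,fx=k,fy=k,interpolation=cv2.INTER_CUBIC)
a=cv2.convertScaleAbs(a,alpha=1.8,beta=25)
for z,col in((17,(0,255,0)),(50,(0,0,255))):
  for y0,y1 in((79.5,94),(-7.5,7)):
    q=((proj("scene",tf(P,[(-165,y0,60+z),(-142,y0,60+z),(-142,y1,60+z),(-165,y1,60+z)]))-[262,205]+.5)*k).astype(int)
    cv2.polylines(a,[q],True,col,1)
cv2.imwrite("pics/s3.png",a)
E
```

```text
(no output)
```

View pics/s3.png

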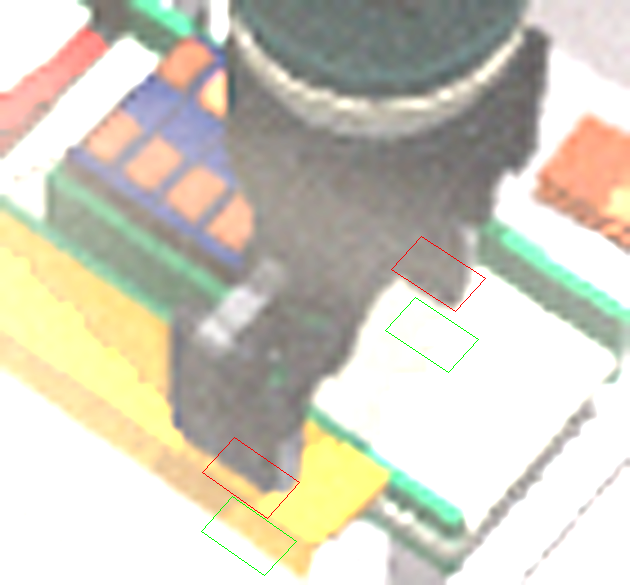

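The fingertips (A corner at crop (270,495), B at (455,305)) show about 50 mm above the floor. That means the tips sit well behind the TCP, and contact with the bar has only just begun. I'll carry on down in small steps, watching force and bar motion.

>>> play_rows:
  commands:
    - [0,0,0.5,0,0,0]
    - [0,0,0.5,0,0,0]
    - [0,0,0,0,0,0]

```text
time: 4.72
tool_pos: [0.5279, 0.0819, 0.055]
tcp_rot: [-1.863, -2.529, 0.0]
wrist_force: [1.3, 0.3, 2.4]
width: 0.849
grip_force: 1.1
```

```bash
cat >> st.py <<'E'
import cv2
pc=lambda y,z,x=45:proj("scene",tf(P,[(x,y,60+z)]))[0].round(1)
def bar(im=None):
    im=optics.read_camera("scene") if im is None else im
    h=cv2.cvtColor(im[200:260,220:262],cv2.COLOR_RGB2HSV)
    m=(h[...,0]>12)&(h[...,0]<28)&(h[...,1]>150)&(h[...,2]>60)
    v,u=np.nonzero(m); v=v+200;u=u+220
    print("bar leftmost",u.min(),v[u==u.min()].mean().round(1),"top of bar cols",[(c,v[u==c].min(),v[u==c].max()) for c in(236,240,244,248)if (u==c).any()])
E
python3 - <<'E'
from st import *
st(); bar(cv2.imread("scene_raw.png")[:,:,::-1]); bar()
for y,z in((71,58),(84,20),(85,12)): print(pc(y,z))
E
```

```text
t 4.72 TCP in chute (z above floor) mm [-153.7   43.3   -5. ] tooly err 0.0084 tool x dir in chute [-1.   -0.01  0.  ] z [-0. -0. -1.] w 72.18874269231041 F [1.3  0.27 2.37]
bar leftmost 232 215.0 top of bar cols []
bar leftmost 230 221.0 top of bar cols [(236, np.int64(217), np.int64(225)), (240, np.int64(224), np.int64(228)), (244, np.int64(227), np.int64(231)), (248, np.int64(233), np.int64(233))]
[234.6 211.2]
[232.4 222.4]
[232.4 224.3]
```

>>> play_rows:
  commands:
    - [0,0,0.5,0,0,0]
    - [0,0,0.5,0,0,0]
    - [0,0,0.5,0,0,0]
    - [0,0,0,0,0,0]

```text
time: 5.1
tool_pos: [0.5277, 0.0818, 0.0398]
tcp_rot: [-1.863, -2.529, 0.001]
wrist_force: [1.3, -0.5, 3.7]
width: 0.85
grip_force: 1.5
```

```bash
python3 - <<'E'
from st import *
st(); im=optics.read_camera("scene"); bar(im)
k=5; a=cv2.resize(im[185:275,205:335,::-1],None,fx=k,fy=k,interpolation=cv2.INTER_CUBIC)
cv2.imwrite("pics/s4.png",cv2.convertScaleAbs(a,alpha=1.5,beta=25))
E
```

```text
t 5.1 TCP in chute (z above floor) mm [-153.7   43.2  -20.2] tooly err 0.0084 tool x dir in chute [-1.   -0.01  0.  ] z [-0.001 -0.    -1.   ] w 72.24535189095855 F [ 1.26 -0.51  3.68]
bar leftmost 229 226.0 top of bar cols [(236, np.int64(220), np.int64(230)), (240, np.int64(226), np.int64(233)), (244, np.int64(224), np.int64(236)), (248, np.int64(231), np.int64(239))]
```

View pics/s4.png

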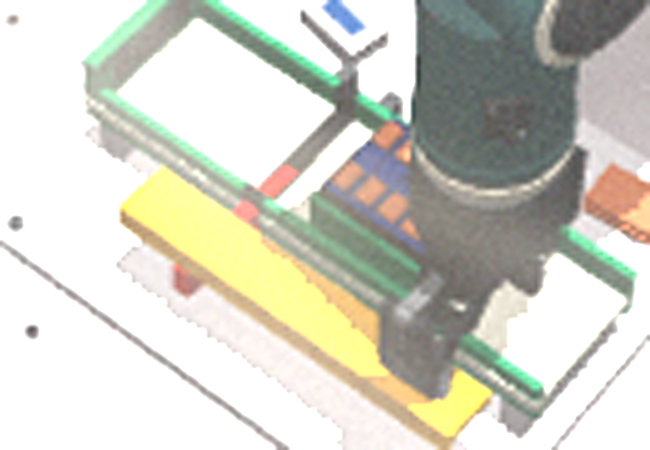

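The gate arm is almost fully in its slot, with only a red stub left at the bar side (crop 240–295, 170–220). Next: a final press of about 11 mm.

>>> play_rows:
  commands:
    - [0,0,0.4,0,0,0]
    - [0,0,0.4,0,0,0]
    - [0,0,0.3,0,0,0]
    - [0,0,0,0,0,0]
    - [0,0,0,0,0,0]

```text
time: 5.57
tool_pos: [0.5281, 0.0819, 0.0297]
tcp_rot: [-1.863, -2.529, 0.0]
wrist_force: [0.9, 0.2, 3.5]
width: 0.852
grip_force: 1.8
```

```bash
python3 - <<'E'
from st import *
st(); im=optics.read_camera("scene"); bar(im)
s=im[170:240,235:300]; h=cv2.cvtColor(s,cv2.COLOR_RGB2HSV); m=((h[...,0]<6)|(h[...,0]>174))&(h[...,1]>130)&(h[...,2]>70)
v,u=np.nonzero(m); print("red px",[(a+235,b+170) for a,b in zip(u,v)][:60])
print(pc(38,0,0),pc(44,12,0),pc(0,0,0))
E
```

```text
t 5.57 TCP in chute (z above floor) mm [-153.6   43.5  -30.3] tooly err 0.0085 tool x dir in chute [-1.   -0.01 -0.  ] z [-0. -0. -1.] w 72.44400243528075 F [0.89 0.21 3.5 ]
bar leftmost 229 228.5 top of bar cols [(236, np.int64(222), np.int64(233)), (240, np.int64(223), np.int64(236)), (244, np.int64(227), np.int64(239)), (248, np.int64(229), np.int64(241))]
red px [(np.int64(253), np.int64(227)), (np.int64(252), np.int64(228)), (np.int64(253), np.int64(228)), (np.int64(254), np.int64(228)), (np.int64(255), np.int64(228)), (np.int64(251), np.int64(229)), (np.int64(252), np.int64(229)), (np.int64(253), np.int64(229)), (np.int64(254), np.int64(229)), (np.int64(252), np.int64(230)), (np.int64(253), np.int64(230))]
[256.3 224.3] [254.7 223.2] [265.1 215.5]
```

Inside the chute the gate is fully sunk. The only red left is outside the wall, at (253,228). Starting the push.

>>> play_rows:
  commands:
    - [0,0,0.2,0,0,0]
    - [-0.5,0,0,0,0,0]
    - [-0.5,0,0,0,0,0]
    - [-0.4,0,0,0,0,0]
    - [-0.4,0,0,0,0,0]

```text
time: 6.03
tool_pos: [0.5326, 0.0642, 0.0274]
tcp_rot: [-1.863, -2.528, 0.001]
wrist_force: [-0.3, 3.4, 3.7]
width: 0.851
grip_force: 1.7
```

>>> play_rows:
  commands:
    - [-0.4,0,0,0,0,0]
    - [-0.4,0,0,0,0,0]
    - [-0.4,0,0,0,0,0]
    - [-0.4,0,0,0,0,0]
    - [-0.4,0,0,0,0,0]

```text
time: 6.45
tool_pos: [0.5386, 0.0461, 0.0275]
tcp_rot: [-1.863, -2.527, -0.001]
wrist_force: [-2.1, 6.7, 4.3]
width: 0.853
grip_force: 3.5
```

```bash
python3 - <<'E'
from st import *
st(); bar()
E
```

```text
t 6.45 TCP in chute (z above floor) mm [-116.3   43.3  -32.5] tooly err 0.0073 tool x dir in chute [-1.   -0.01  0.  ] z [-0.002  0.002 -1.   ] w 72.54166611292813 F [-2.1   6.71  4.35]
bar leftmost 229 229.0 top of bar cols [(236, np.int64(222), np.int64(234)), (240, np.int64(224), np.int64(237)), (244, np.int64(227), np.int64(240)), (248, np.int64(230), np.int64(242))]
```

>>> play_rows:
  commands:
    - [-0.6,0,0,0,0,0]
    - [-0.6,0,0,0,0,0]
    - [-0.6,0,0,0,0,0]
    - [-0.6,0,0,0,0,0]
    - [-0.6,0,0,0,0,0]

```text
time: 6.92
tool_pos: [0.5474, 0.0174, 0.0275]
tcp_rot: [-1.863, -2.527, -0.0]
wrist_force: [-2.7, 5.9, 3.1]
width: 0.851
grip_force: 3.6
```

>>> play_rows:
  commands:
    - [-0.6,0,0,0,0,0]
    - [-0.6,0,0,0,0,0]
    - [-0.6,0,0,0,0,0]
    - [-0.6,0,0,0,0,0]
    - [-0.6,0,0,0,0,0]

```text
time: 7.33
tool_pos: [0.5562, -0.0112, 0.0275]
tcp_rot: [-1.863, -2.526, -0.001]
wrist_force: [-2.8, 6.4, 4.5]
width: 0.851
grip_force: 3.7
```

>>> play_rows:
  commands:
    - [-0.6,0,0,0,0,0]
    - [-0.6,0,0,0,0,0]
    - [-0.6,0,0,0,0,0]
    - [-0.6,0,0,0,0,0]
    - [-0.6,0,0,0,0,0]

```text
time: 7.75
tool_pos: [0.565, -0.0397, 0.0275]
tcp_rot: [-1.863, -2.526, -0.001]
wrist_force: [-1.6, 6.4, 4.4]
width: 0.851
grip_force: 3.8
```

```bash
cat >> st.py <<'E'
def front():
    im=optics.read_camera("top"); h=cv2.cvtColor(im,cv2.COLOR_RGB2HSV)
    xs=np.arange(-150,113,1.0)
    for y in(-20,0):
        uv=proj("top",tf(P,[(x,y,104) for x in xs])).round().astype(int); c=h[uv[:,1],uv[:,0]].astype(int)
        b=((c[:,0]>105)&(c[:,0]<135)&(c[:,1]>90))|((c[:,0]<14)&(c[:,1]>110))
        print("cells(top z) y",y,"x max",xs[b].max() if b.any() else None,"min",xs[b].min() if b.any() else None)
E
python3 - <<'E'
from st import *
st(); bar(); front()
E
```

```text
t 7.75 TCP in chute (z above floor) mm [-26.6  43.9 -32.5] tooly err 0.0075 tool x dir in chute [-1.   -0.01  0.  ] z [-0.002  0.002 -1.   ] w 72.30542805064147 F [-1.6   6.44  4.45]
bar leftmost 229 229.5 top of bar cols [(236, np.int64(226), np.int64(234)), (240, np.int64(236), np.int64(236))]
cells(top z) y -20 x max 64.0 min 10.0
cells(top z) y 0 x max 70.0 min 26.0
```

>>> play_rows:
  commands:
    - [-0.6,0,0,0,0,0]
    - [-0.6,0,0,0,0,0]
    - [-0.6,0,0,0,0,0]
    - [-0.6,0,0,0,0,0]
    - [-0.4,0,0,0,0,0]

```text
time: 8.27
tool_pos: [0.5735, -0.0665, 0.0275]
tcp_rot: [-1.863, -2.527, -0.0]
wrist_force: [-1.6, 6.2, 5.4]
width: 0.848
grip_force: 3.8
```

>>> play_rows:
  commands:
    - [-0.3,0,0,0,0,0]
    - [-0.2,0,0,0,0,0]
    - [-0.2,0,0,0,0,0]

```text
time: 8.52
tool_pos: [0.5754, -0.0728, 0.0275]
tcp_rot: [-1.863, -2.526, -0.001]
wrist_force: [-2.3, 6.9, 4.4]
width: 0.845
grip_force: 3.9
```

>>> play_rows:
  commands:
    - [-0.15,0,0,0,0,0]
    - [-0.15,0,0,0,0,0]

```text
time: 8.68
tool_pos: [0.5761, -0.0751, 0.0275]
tcp_rot: [-1.863, -2.525, -0.001]
wrist_force: [-2.5, 11.9, 7.5]
width: 0.852
grip_force: 6.8
```

```bash
python3 - <<'E'
from st import *
st(); bar(); front()
E
```

```text
t 8.68 TCP in chute (z above floor) mm [ 10.5  44.2 -32.5] tooly err 0.0071 tool x dir in chute [-1.   -0.01  0.  ] z [-0.002  0.003 -1.   ] w 72.4530081915468 F [-2.49 11.89  7.51]
bar leftmost 229 229.0 top of bar cols [(240, np.int64(234), np.int64(237)), (244, np.int64(234), np.int64(240)), (248, np.int64(229), np.int64(242))]
cells(top z) y -20 x max 102.0 min 51.0
cells(top z) y 0 x max 105.0 min 67.0
```

Force rose at exactly the predicted home position. Seat the rack, back off slightly, then raise slowly.

>>> play_rows:
  commands:
    - [-0.1,0,0,0,0,0]
    - [0,0,0,0,0,0]
    - [0.2,0,0,0,0,0]
    - [0.3,0,0,0,0,0]
    - [0,0,0,0,0,0]

```text
time: 9.2
tool_pos: [0.5761, -0.0735, 0.0279]
tcp_rot: [1.862, 2.529, -0.002]
wrist_force: [-0.9, -0.3, 2.6]
width: 0.85
grip_force: 1.6
```

>>> play_rows:
  commands:
    - [0,0,-0.5,0,0,0]
    - [0,0,-0.5,0,0,0]
    - [0,0,-0.5,0,0,0]
    - [0,0,-0.5,0,0,0]
    - [0,0,-0.5,0,0,0]

```text
time: 9.62
tool_pos: [0.5758, -0.0729, 0.0532]
tcp_rot: [-1.863, -2.529, 0.0]
wrist_force: [-1.3, -0.4, 1.9]
width: 0.853
grip_force: 0.8
```

>>> play_rows:
  commands:
    - [0,0,-0.5,0,0,0]
    - [0,0,-0.5,0,0,0]
    - [0,0,-0.5,0,0,0]
    - [0,0,-0.8,0,0,0]
    - [0,0,-1,0,0,0]

```text
time: 10.03
tool_pos: [0.5757, -0.0726, 0.0859]
tcp_rot: [-1.863, -2.529, 0.0]
wrist_force: [0.8, -0.2, -0.1]
width: 0.851
grip_force: 0.0
```

>>> play_rows:
  commands:
    - [0,0,-2,0,0,0]
    - [0,0,-2,0,0,0]
    - [0,0,-2,0,0,0]
    - [2,0,-2,0,0,0]
    - [3,0,-1,0,0,0]

```text
time: 10.45
tool_pos: [0.5639, -0.0265, 0.1799]
tcp_rot: [1.864, 2.522, 0.004]
wrist_force: [1.5, 0.5, -0.2]
width: 0.852
grip_force: 0.0
```

>>> play_rows:
  commands:
    - [3,0,0,0,0,0]
    - [3,0,0,0,0,0]
    - [3,0,0,0,0,0]
    - [3,0,0,0,0,0]
    - [0,0,0,0,0,0]

```text
time: 10.87
tool_pos: [0.5244, 0.094, 0.1767]
tcp_rot: [-1.858, -2.532, -0.004]
wrist_force: [0.1, 0.0, 0.4]
width: 0.851
grip_force: 0.0
```

```bash
python3 - <<'E'
from st import *
st(); front(); im=optics.read_camera("scene"); bar(im); t=optics.read_camera("top")
f=lambda a:cv2.resize(a[:,:,::-1],(400,400),interpolation=cv2.INTER_CUBIC)
cv2.imwrite("pics/f.png",np.hstack([f(im[165:285,200:320]),f(t[155:265,235:345])]))
E
```

```text
t 10.87 TCP in chute (z above floor) mm [-166.3   43.5  116.7] tooly err 0.0119 tool x dir in chute [-1.   -0.01  0.  ] z [ 0.001  0.003 -1.   ] w 72.32655647626069 F [0.11 0.   0.36]
cells(top z) y -20 x max 102.0 min -8.0
cells(top z) y 0 x max 105.0 min -8.0
bar leftmost 231 215.0 top of bar cols []
```

View pics/f.png

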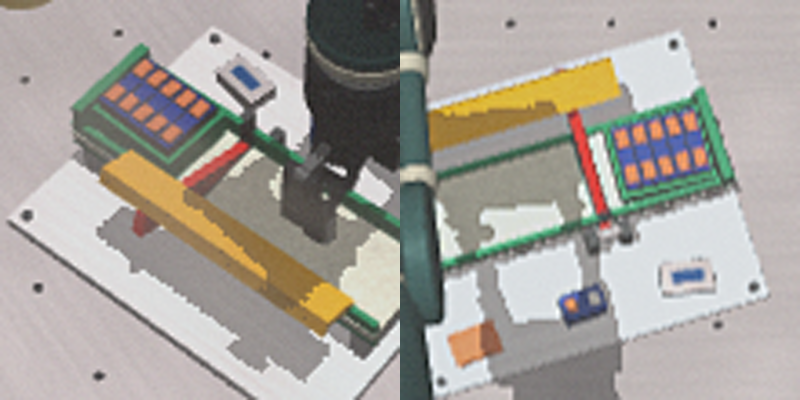

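The rack sits against the end stop (right crop 610–720, 110–200). The red gate is shut behind it and the bar is back up. The bystanders on the plate haven't moved.

```bash
python3 -c "
from workcell import order; print(order.finish_job())"
```

```text
the job is handed in; nothing more can be done
None
```

I pushed the rack home against the end stop, the gate shut behind it, and I handed the job in at about 11 s of the 32 s limit; no verdict was returned.

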